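Index the pit turntable towards the charger

TASK

The model car is clamped on a pit stand whose turntable is locked by a sprung plunger with an orange knob. Lift the plunger clear, turn the car so that its green nose swings round to the side where the red charger lies, and feel for the hidden index notch on that side: leave the plunger dropped fully home in it, so that the turntable is locked again. Leave the other things on the bench alone.

Things in the scene. Friction and masses are not known exactly. Their poses are not given: they have to be found in the camera images.
- stand: fixed grey round pit stand, 300 mm across; origin on the bench surface, on the turntable's vertical axis. Its -x side holds the notch in which the plunger stands at the start. One more notch on each side of that, in a block clamped anywhere between 0.87 and 1.40 rad either way (different on the two sides), is hidden under the disc; there are no others
- turntable (a joint): angle (rad) of the aluminium disc (304 mm across, top 60 mm above the bench) carrying the car; 0 at the start notch, knob on the stand's -x side, nose on its +x side; grows counter-clockwise seen from above (nose towards the stand's +y), stops at -1.7 and 1.7. It drags with a few N at the knob and stays where it is left
- plunger (a joint): lift (m) of the plunger: 0 home in a notch, about 0.0095 riding on the flat ring between notches, clear of the notch above 0.011, 0.022 upper stop. A spring pushes it down, about 7 N when home, 12 N at the upper stop. Its tip is round (10 mm pin, 13 mm notch): riding on the ring it drops by itself into a notch it passes slowly, and then blocks the turntable
- knob (a point): centre of the upright orange cylindrical knob, 36 mm across, 40 mm tall; 125 mm above the bench when home; rises with the plunger, carried by the turntable 130 mm from its axis, does not spin. Under it a dark sleeve 34 mm across, its top 12 mm below the knob when home. The car (up to 124 mm above the bench) keeps 60 mm or more from the knob
- nose (a point): middle of the front face of the car's green nose bumper, on the turntable 174 mm from its axis, opposite the knob, 82 mm above the bench; the car is fixed to the turntable
- charger: red battery charger with a green screen, 150 x 110 x 60 mm, lying to the left or the right of the stand; origin at the centre of its underside. Its side of the stand (sign of y in the stand's frame) tells which way to turn. Stays in place
- case: black case with an orange band, 150 x 110 x 65 mm, on the other side of the stand; origin under its centre; bystander
- tyre_a: black tyre on a yellow rim lying flat, 64 mm across, 28 mm high; bystander
- tyre_b: a second such tyre; bystander
- flask: dark flask with a red cap, 68 mm across, 200 mm high; origin under its centre; bystander
- tin: amber jar, 60 mm across, 80 mm high; origin under its centre; bystander
- driver: blue-handled screwdriver, 180 mm long, lying on the bench; bystander
- spares: small cardboard box, 70 x 50 x 40 mm; origin under its centre; bystander
There are look-alikes about, which are no part of the job. What is meant by the charger is not turquoise, and is the larger of those in its own colour.

How it is judged:
By the outcome, as a careful person would: the job done as asked, in the order asked, and still so for the second after the job is handed in, with the robot touching nothing.
It also fails if it takes over 42 s, if anything falls off the work surface, if the arm or the gripper's body presses on something with over 40 N, if the wrist force passes 120 N, or if a joint passes its speed limit or range.

ROBOT

A 7-joint arm with a two-finger parallel gripper is mounted at the origin on the work surface. World frame = base frame: x ahead of the robot, y to its left, z up, the work surface at z = 0. Lengths are in m, angles in rad, forces in N, time in s.
With the tool pointing down it reaches from about 0.4 to 0.875 m from the base axis. Payload 19.3 kg.
Tool frame: the origin (TCP) lies on the mounting face of the last link; the fingertips stand 173 mm ahead of it and the grasp point (between the pads) lies 155 mm ahead of it (bot.grip_point_offset is the distance from the TCP to the grasp point, in m); z points along the fingers, y is the line along which they close (so a half turn about z gives the same grasp; the last joint's range is limited). The gripper opens to 85 mm and grips with 20 to 120 N. Pads are 22 mm wide; open, the fingers measure 114 mm over their backs; the gripper's body (76 mm by 85 mm) begins 54 mm behind the grasp point. The pads swing forward as they close: fully open they stand 13 mm farther back than shut.
Start: joints at [-0.07, 0.521, -0.036, 1.599, 0.021, 1.021, -0.113], TCP at [0.625, -0, 0.405] pointing down, gripper open.
Joint ranges: [-2.91, 2.91], [-0.3, 2.13], [-1.5, 1.42], [0.17, 2.43], [-1.26, 4.41], [0.16, 1.93], [-2.52, 2.52]. Speed limits (rad/s): [1.89, 1.89, 2.39, 2.39, 3.01, 3.01, 3.01].

INTERFACE

Orientations are given as [roll, pitch, yaw] about the fixed x, y, z axes, in that order (R = Rz(yaw) Ry(pitch) Rx(roll)).
In Python, from workcell import bot gives the robot as it stands.
- The arm moves only by the tool arm_command, never from a script. Its argument "deltas" is a list of rows, each a list of 3 entries, a list of its own where there are three numbers: the shift along the tool's x, y, z in cm, then the turn, a rotation vector about the tool's x, y, z in rad, then the finger opening in cm, from 0 to 8.54. In form: [[[tx, ty, tz], [rx, ry, rz], claw], ...]. A call has 1 to 20 rows; each row shifts and turns the commanded pose from where the row before left it, along the tool's axes as they then stand; what a row does not reach is not made up. A row lasts 1/10 s, in which the tool goes at most 50 mm and 8.59 degrees, less where a joint would pass 70% of its speed; a pose out of reach is approached as far as the arm can. A call with a gripper value outside its range is refused whole. The fingers move at their own pace and stop on an object; "newtons" is the grip in N (left out, the last holds). Time passes only in rows, so rows that do not move let the fingers close. It gives the time, the measured TCP pose, the force, the opening and the grip force at its end, in the units of the state.
- bot.observe(): the state, without advancing time (a new reading comes with each control period).
- bot.grab_frame(name): name is "scene" or "side" or "wrist"; returns a dict with "frame" (400x640x3 uint8, red, green, blue), "K" (3x3 intrinsics, pixels), "rvec" (rotation vector, rad) and "tvec" (3), from world to camera coordinates, as OpenCV has them; the wrist camera has in their place "T_tool_cam" (4x4, takes a point from camera to tool coordinates, whose origin is the TCP and whose axes are the flange's). Camera axes: x right, y down, z forward; pixel columns grow to the right and rows downward; lengths in m; the calibration is good to about 2 mm. The wrist camera is an equidistant fisheye: a pixel r from the principal point sees the ray r / f radians off the axis. A picture is of the moment at which its call begins: read the wrist's pose just before it. There is no depth.
- bot.job_done(): hands the job in; it is judged then, once.
Trained networks look in a picture, given as the dict that the camera call returned (one of the last four; its "shot" number tells which), for a name from the list of things; names that differ only in an ending like _2 or _b are one class to them, and where a whole thing is asked for, a point or a joint stands for the part that bears it (a point fixed in the world has none). Each returns a list of dicts, best first, with "p" (0 to 1); they miss things now and then, are a little off and sometimes report something else, mostly with a low value. They report only what shows in the picture. A call takes as long as a camera call. They do not tell look-alikes from the thing itself.
- bot.find_in(name, picture): "rect" ([left, top, width, height] in pixels, round what is visible of it).
- bot.mark_of(name, picture): "at" ([column, row] in pixels: a listed point, or the origin of a listed thing).
The state is a dict: "clock": time; "qpos": joint angles; "qd": joint speeds; "joint_efforts": joint torques, N m; "position": TCP position; "tool_rot": TCP orientation; "force": force on the tool from outside, world axes, zero at the start; "moment": the same for the moment, N m; "grip_width": finger opening in m; "finger_force": force on a finger pad.
Only numpy, scipy, OpenCV 4.12 (cv2) and the standard library are available. Lean on these libraries where they do the work, as an engineer would, in place of code of your own. Each camera call takes 0.05 s, during which the arm holds its last target. There are 200 camera calls.

## Working session

There is one attempt and no reset: what is moved stays moved. The work goes in short steps, Python scripts to look and compute and a tool call to move; the robot and the scene stay as the last step left them, time stands still between calls to the robot, and variables do not carry over. Pictures are saved under pics/ and viewed, at most 10 in all, crops included, and the job is handed in when it is done.

Besides the shell and the picture viewer there is one more tool, called after ">>>" as name([rows], argument=value, ...), one row to a line, values as JSON. arm_command: Moves the arm, as the interface text tells. Its arguments: {"type":"object","properties":{"deltas":{"type":"array","items":{"type":"array"}},"newtons":{"type":"number"}},"required":["deltas"]}

```bash
mkdir -p pics; python3 - <<'E'
from workcell import bot
import cv2
s=bot.observe();print(s['clock'],s['position'],s['tool_rot'],s['grip_width'])
ims=[]
for n in ["scene","side"]:
    p=bot.grab_frame(n);ims.append(p["frame"])
    R=cv2.Rodrigues(p['rvec'])[0];print(n,'cam',-R.T@p['tvec'].reshape(3),R[2])
    for m in ["stand","knob","nose","charger","case","turntable"]:
        try: print(m,[(d['at'],d['p']) for d in bot.mark_of(m,p)][:3])
        except Exception as e: print(m,e)
    print([(d['rect'],d['p']) for d in bot.find_in("charger",p)][:4])
    cv2.imwrite(f"pics/{n}0.png",p["frame"][:,:,::-1])
E
```

```text
0.0 [ 6.24860903e-01 -3.29079654e-05  4.04154920e-01] [-3.14048886e+00  9.61305469e-05  1.57077086e+00] 0.0852115736458099
scene cam [ 1.29897433 -0.9150181   0.95536865] [-0.53201158  0.63080704 -0.56484171]
stand [([326.1, 257.5], 0.72)]
knob [([299.4, 201.5], 0.67)]
nose [([375.8, 266.7], 0.71)]
charger [([407.3, 164.0], 0.97), ([306.5, 161.2], 0.87), ([430.5, 219.8], 0.3)]
case [([207.3, 335.4], 0.86), ([298.7, 332.9], 0.73)]
turntable it knows: case, charger, driver, flask, knob, nose, spares, stand, tin, tyre
[([393.1, 150.9, 32.1, 18.6], 0.96), ([232.2, 214.0, 52.3, 27.1], 0.71), ([370.3, 157.3, 46.2, 38.2], 0.7), ([283.8, 139.9, 46.1, 32.3], 0.6)]
side cam [-0.0657981   0.85884112  1.19743452] [ 0.37335801 -0.54177239 -0.75305145]
stand [([309.0, 185.2], 0.64)]
knob [([333.4, 176.7], 0.51)]
nose [([273.4, 146.6], 0.89), ([384.8, 166.6], 0.37)]
charger [([216.2, 328.1], 0.89), ([248.0, 285.4], 0.78), ([344.7, 312.8], 0.73)]
case [([218.2, 227.3], 0.74), ([372.6, 128.5], 0.71), ([384.7, 163.9], 0.61)]
turntable it knows: case, charger, driver, flask, knob, nose, spares, stand, tin, tyre
[([190.9, 311.2, 43.7, 33.6], 0.9), ([316.3, 279.1, 57.7, 62.5], 0.76), ([217.7, 255.1, 59.2, 56.9], 0.75)]
```

View pics/scene0.png

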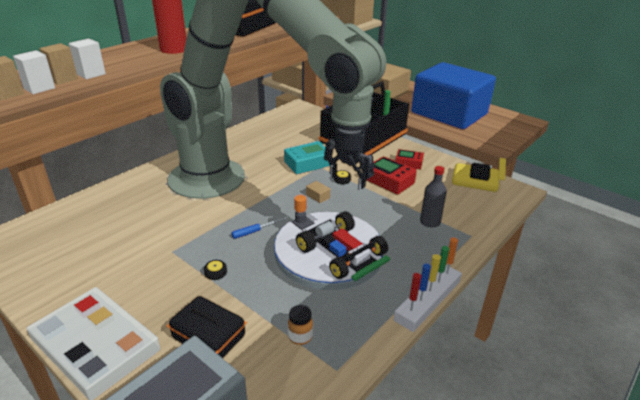

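View pics/side0.png

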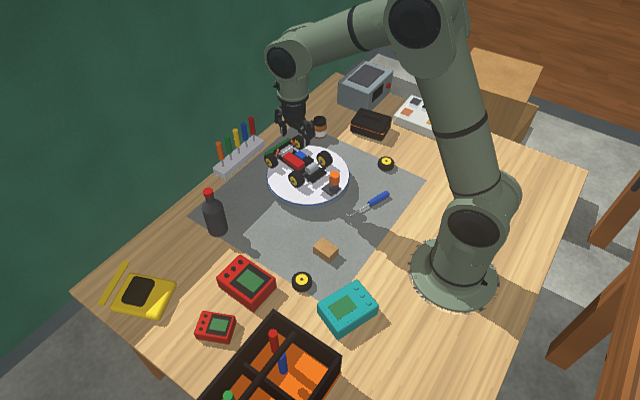

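Both views show the stand at mid-bench with the orange knob on the robot's side (scene 300,202; side 334,177). The larger red charger is at scene (393,175) and side (247,281), on the +y side. The small red and turquoise ones are look-alikes. Next I'll triangulate.

```bash
cat > h.py <<'E'
import numpy as np, cv2
def P(p):
    R=cv2.Rodrigues(np.array(p['rvec'],float))[0]; return R,np.array(p['tvec'],float).reshape(3),np.array(p['K'])
def ray(p,uv):
    R,t,K=P(p); d=R.T@np.linalg.inv(K)@np.array([uv[0],uv[1],1.]); return -R.T@t,d/np.linalg.norm(d)
def onz(p,uv,z):
    o,d=ray(p,uv); return o+d*(z-o[2])/d[2]
def tri(ps,uvs):
    A=np.zeros((3,3));b=np.zeros(3)
    for p,uv in zip(ps,uvs):
        o,d=ray(p,uv);M=np.eye(3)-np.outer(d,d);A+=M;b+=M@o
    return np.linalg.solve(A,b)
def blob(im,lo,hi,box):
    h=cv2.cvtColor(im,cv2.COLOR_RGB2HSV);m=cv2.inRange(h,np.array(lo),np.array(hi))
    x0,y0,x1,y1=box;k=np.zeros_like(m);k[y0:y1,x0:x1]=m[y0:y1,x0:x1]
    n,l,st,c=cv2.connectedComponentsWithStats(k)
    i=1+np.argmax(st[1:,4]);return st[i],c[i]
E
python3 - <<'E'
from workcell import bot
from h import *
np.set_printoptions(precision=4,suppress=True)
a=bot.grab_frame("scene");b=bot.grab_frame("side")
ka=blob(a['frame'],(5,130,90),(18,255,255),(285,185,315,222));kb=blob(b['frame'],(5,130,90),(18,255,255),(320,160,350,195))
print(ka,kb)
print('knob',tri((a,b),(ka[1],kb[1])),onz(a,ka[1],.125),onz(b,kb[1],.125))
print('net knob',tri((a,b),([299.4,201.5],[333.4,176.7])))
print('stand',onz(a,[326.1,257.5],0),onz(b,[309,185.2],0))
na=blob(a['frame'],(45,80,30),(85,255,255),(345,250,395,285));nb=blob(b['frame'],(45,80,30),(85,255,255),(258,130,300,165))
print('nose',na,nb,onz(a,[375.8,266.7],.082),onz(b,[273.4,146.6],.082),onz(a,na[1],.082))
# disc: fit ellipse of light pixels
for p,box in((a,(265,195,400,295)),(b,(255,135,360,215))):
    h=cv2.cvtColor(p['frame'],cv2.COLOR_RGB2HSV);m=cv2.inRange(h,np.array((0,0,165)),np.array((180,60,255)))
    x0,y0,x1,y1=box;k=np.zeros_like(m);k[y0:y1,x0:x1]=m[y0:y1,x0:x1]
    pts=cv2.findNonZero(k);hull=cv2.convexHull(pts)[:,0]
    w=np.array([onz(p,q,.06) for q in hull])[:,:2]
    c,r=cv2.minEnclosingCircle(w.astype(np.float32));print('disc',c,r)
for q in([393,175],):print('charger',onz(a,q,.06))
print(onz(b,[247,281],.06), bot.observe()['clock'])
E
```

```text
(array([295, 195,  11,  17, 172], dtype=int32), array([300.0291, 203.0581])) (array([329, 171,  11,  15, 130], dtype=int32), array([333.8385, 177.8923]))
knob [ 0.4812 -0.0273  0.1248] [ 0.4815 -0.0275  0.125 ] [ 0.4811 -0.0271  0.125 ]
net knob [ 0.4815 -0.0278  0.1304]
stand [ 0.6019 -0.0477  0.    ] [ 0.6001 -0.0438  0.    ]
nose (array([352, 256,  38,  25, 299], dtype=int32), array([369.7893, 267.5552])) (array([264, 138,  26,  18,  87], dtype=int32), array([275.9655, 146.6552])) [ 0.7809 -0.0637  0.082 ] [ 0.7844 -0.067   0.082 ] [ 0.7712 -0.0768  0.082 ]
disc (0.5574826002120972, 0.023043150082230568) 0.24462783336639404
disc (0.6311439871788025, -0.04957616329193115) 0.2730853259563446
charger [0.5382 0.3816 0.06  ]
[0.4877 0.4277 0.06  ] 0.8
```

>>> arm_command([
  [[0,0,0.5],[0,0,0.1413],8.5],
  [[0,0,0.5],[0,0,0.1413],8.5],
  [[0,0,0.5],[0,0,0.1413],8.5],
  [[0,0,0.5],[0,0,0.1413],8.5],
  [[0,0,0.5],[0,0,0.1413],8.5],
  [[0,0,0.5],[0,0,0.1413],8.5],
  [[0,0,0.5],[0,0,0.1413],8.5],
  [[0,0,0.5],[0,0,0.1413],8.5],
  [[0,0,0.5],[0,0,0.1413],8.5],
  [[0,0,0.5],[0,0,0.1413],8.5],
  [[0,0,0.5],[0,0,0.1413],8.5],
  [[0,0,0.5],[0,0,0.1413],8.5],
  [[-3.48,1.125,0],[0,0,0],8.5],
  [[-3.48,1.125,0],[0,0,0],8.5],
  [[-3.48,1.125,0],[0,0,0],8.5],
  [[-3.48,1.125,0],[0,0,0],8.5],
  [[0,0,0],[0,0,0],8.5],
  [[0,0,0],[0,0,0],8.5],
], newtons=60)

```text
clock: 2.6
position: [0.4812, -0.0273, 0.3452]
tool_rot: [-3.141, -0.001, -0.125]
force: [0.3, 0.7, 0.0]
grip_width: 0.085
finger_force: 0.0
```

```bash
python3 - <<'E'
from workcell import bot
from h import *
np.set_printoptions(precision=4,suppress=True)
s=bot.observe();print(s['clock'],s['position'],s['tool_rot'],s['qpos'])
p=bot.grab_frame("wrist");cv2.imwrite("pics/w1.png",p['frame'][:,:,::-1]);print(p['K'],p['T_tool_cam'])
st,c=blob(p['frame'],(5,130,90),(18,255,255),(0,0,640,400));print(st,c,bot.mark_of("knob",p))
E
```

```text
2.6 [ 0.4812 -0.0273  0.3452] [-3.141  -0.0009 -0.1248] [-0.3778  0.4087  0.4027  2.0431 -0.2358  0.7323 -1.5242]
[[309.7069   0.     319.4117]
 [  0.     309.7069 197.3694]
 [  0.       0.       1.    ]] [[ 0.     -0.9542 -0.299   0.0769]
 [ 1.      0.0001 -0.0001  0.0009]
 [ 0.0002 -0.299   0.9542  0.0308]
 [ 0.      0.      0.      1.    ]]
[ 292  189   58   70 3203] [320.3188 224.5382] [{'at': [322.9, 223.0], 'p': 0.97}]
```

View pics/w1.png

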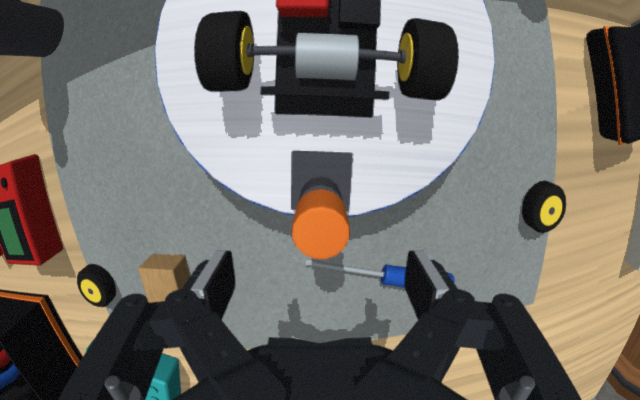

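The wrist view shows the knob (320,225) centred between the open fingers, with the car well clear. I'll descend and grip.

>>> arm_command([
  [[0,0,2],[0,0,0],8.5],
  [[0,0,2],[0,0,0],8.5],
  [[0,0,2],[0,0,0],8.5],
  [[0,0,0],[0,0,0],6],
  [[0,0,0],[0,0,0],4],
  [[0,0,0],[0,0,0],3],
  [[0,0,0],[0,0,0],3],
  [[0,0,0],[0,0,0],3],
  [[0,0,0],[0,0,0],3],
  [[0,0,0],[0,0,0],3],
], newtons=60)

```text
clock: 3.7
position: [0.4817, -0.0274, 0.2858]
tool_rot: [-3.141, -0.002, -0.125]
force: [-1.1, -1.0, 6.3]
grip_width: 0.035
finger_force: 58.9
```

>>> arm_command([
  [[0,0,-0.5],[0,0,0],3],
  [[0,0,-0.5],[0,0,0],3],
  [[0,0,-0.6],[0,0,0],3],
  [[0,0,0],[0,0,0],3],
  [[0,0,0],[0,0,0],3],
])

```text
clock: 4.2
position: [0.4816, -0.0273, 0.301]
tool_rot: [-3.142, -0.001, -0.125]
force: [6.3, -2.2, -10.8]
grip_width: 0.0346
finger_force: 60.8
```

```bash
cat > k.py <<'E'
from workcell import bot
from h import *
np.set_printoptions(precision=4,suppress=True)
def knob():
    a=bot.grab_frame("scene");b=bot.grab_frame("side")
    ra=[d for d in bot.mark_of("knob",a)][:2];rb=[d for d in bot.mark_of("knob",b)][:2]
    print(ra,rb)
    print('net',tri((a,b),(ra[0]['at'],rb[0]['at'])) if ra and rb else None)
    return a,b
E
python3 - <<'E'
from k import *
a,b=knob();s=bot.observe();print(s['clock'],s['position'],s['force'],s['moment'])
E
```

```text
[{'at': [294.6, 199.8], 'p': 0.58}] [{'at': [329.2, 174.8], 'p': 0.61}]
net [ 0.4847 -0.0312  0.1374]
4.4 [ 0.4816 -0.0273  0.3008] [ 6.3424 -1.4904 -9.4494] [-0.1047 -1.3691 -0.146 ]
```

>>> arm_command([
  [[0.0234,0.7795,0],[0,0,-0.06],3],
  [[0.0234,0.7795,0],[0,0,-0.06],3],
  [[0.0234,0.7795,0],[0,0,-0.06],3],
])

```text
clock: 4.7
position: [0.4802, -0.0508, 0.3006]
tool_rot: [-3.141, 0.001, 0.058]
force: [1.6, 0.5, -11.3]
grip_width: 0.0345
finger_force: 60.9
```

>>> arm_command([
  [[0.0234,0.7795,0],[0,0,-0.06],3],
  [[0.0234,0.7795,0],[0,0,-0.06],3],
  [[0.0234,0.7795,0],[0,0,-0.06],3],
  [[0.0234,0.7795,0],[0,0,-0.06],3],
  [[0.0234,0.7795,0],[0,0,-0.06],3],
  [[0.0234,0.7795,0],[0,0,-0.06],3],
  [[0.0234,0.7795,0],[0,0,-0.06],3],
  [[0.0234,0.7795,0],[0,0,-0.06],3],
  [[0.0234,0.7795,0],[0,0,-0.06],3],
  [[0.0234,0.7795,0],[0,0,-0.06],3],
  [[0,0,0],[0,0,0],3],
  [[0,0,0],[0,0,0],3],
])

```text
clock: 5.9
position: [0.5054, -0.1237, 0.2997]
tool_rot: [-3.139, 0.005, 0.654]
force: [-9.3, -6.3, -9.9]
grip_width: 0.0346
finger_force: 61.1
```

>>> arm_command([
  [[0,0,0.3],[0,0,0],3],
  [[0,0,0.3],[0,0,0],3],
  [[0,0,0],[0,0,0],4.1],
  [[0,0,0],[0,0,0],4.1],
  [[0,0,0],[0,0,0],4.1],
  [[0,0,0],[0,0,0],4.1],
])

```text
clock: 6.5
position: [0.5073, -0.1226, 0.2948]
tool_rot: [3.141, -0.0, 0.655]
force: [0.6, 0.1, -0.3]
grip_width: 0.041
finger_force: 0.0
```

```bash
python3 - <<'E'
from k import *
a,b=knob();s=bot.observe();print(s['clock'],s['position'],s['force'],s['moment'])
E
```

```text
[{'at': [283.3, 219.9], 'p': 0.57}] [{'at': [343.6, 157.6], 'p': 0.39}]
net [ 0.5069 -0.1255  0.1308]
6.7 [ 0.5072 -0.1227  0.2947] [0.4438 0.3074 0.0678] [0.0415 0.0483 0.0089]
```

>>> arm_command([
  [[0.001,0.156,0],[0,0,-0.012],4.1],
  [[0.001,0.156,0],[0,0,-0.012],4.1],
  [[0.001,0.156,0],[0,0,-0.012],4.1],
  [[0.001,0.156,0],[0,0,-0.012],4.1],
  [[0.001,0.156,0],[0,0,-0.012],4.1],
  [[0.001,0.156,0],[0,0,-0.012],4.1],
])

```text
clock: 7.3
position: [0.5132, -0.1301, 0.2947]
tool_rot: [3.142, 0.0, 0.728]
force: [-1.5, 1.3, 1.3]
grip_width: 0.0411
finger_force: 1.2
```

>>> arm_command([
  [[0.001,0.156,0],[0,0,-0.012],4.1],
  [[0.001,0.156,0],[0,0,-0.012],4.1],
  [[0.001,0.156,0],[0,0,-0.012],4.1],
  [[0.001,0.156,0],[0,0,-0.012],4.1],
  [[0.001,0.156,0],[0,0,-0.012],4.1],
  [[0.001,0.156,0],[0,0,-0.012],4.1],
])

```text
clock: 7.9
position: [0.5197, -0.1368, 0.2947]
tool_rot: [-3.142, 0.0, 0.8]
force: [-1.9, 2.8, 0.4]
grip_width: 0.041
finger_force: 2.1
```

>>> arm_command([
  [[0.001,0.156,0],[0,0,-0.012],4.1],
  [[0.001,0.156,0],[0,0,-0.012],4.1],
  [[0.001,0.156,0],[0,0,-0.012],4.1],
  [[0.001,0.156,0],[0,0,-0.012],4.1],
  [[0.001,0.156,0],[0,0,-0.012],4.1],
  [[0.001,0.156,0],[0,0,-0.012],4.1],
])

```text
clock: 8.5
position: [0.5266, -0.143, 0.2947]
tool_rot: [-3.141, 0.0, 0.872]
force: [-0.6, -0.4, 0.4]
grip_width: 0.0412
finger_force: 0.0
```

>>> arm_command([
  [[0.001,0.156,0],[0,0,-0.012],4.1],
  [[0.001,0.156,0],[0,0,-0.012],4.1],
  [[0.001,0.156,0],[0,0,-0.012],4.1],
  [[0.001,0.156,0],[0,0,-0.012],4.1],
  [[0.001,0.156,0],[0,0,-0.012],4.1],
  [[0.001,0.156,0],[0,0,-0.012],4.1],
])

```text
clock: 9.1
position: [0.5338, -0.1486, 0.2946]
tool_rot: [-3.141, 0.0, 0.944]
force: [-2.0, 1.3, -0.4]
grip_width: 0.0411
finger_force: 0.4
```

>>> arm_command([
  [[0.001,0.156,0],[0,0,-0.012],4.1],
  [[0.001,0.156,0],[0,0,-0.012],4.1],
  [[0.001,0.156,0],[0,0,-0.012],4.1],
  [[0.001,0.156,0],[0,0,-0.012],4.1],
  [[0.001,0.156,0],[0,0,-0.012],4.1],
  [[0.001,0.156,0],[0,0,-0.012],4.1],
])

```text
clock: 9.7
position: [0.5418, -0.154, 0.2947]
tool_rot: [-3.142, 0.0, 1.016]
force: [-1.7, 1.0, -0.2]
grip_width: 0.0409
finger_force: 1.0
```

>>> arm_command([
  [[0.001,0.156,0],[0,0,-0.012],4.1],
  [[0.001,0.156,0],[0,0,-0.012],4.1],
  [[0.001,0.156,0],[0,0,-0.012],4.1],
  [[0.001,0.156,0],[0,0,-0.012],4.1],
  [[0.001,0.156,0],[0,0,-0.012],4.1],
  [[0.001,0.156,0],[0,0,-0.012],4.1],
])

```text
clock: 10.3
position: [0.5499, -0.1587, 0.2947]
tool_rot: [-3.141, 0.0, 1.088]
force: [-0.9, 0.6, 1.3]
grip_width: 0.0408
finger_force: 0.6
```

>>> arm_command([
  [[0.001,0.156,0],[0,0,-0.012],4.1],
  [[0.001,0.156,0],[0,0,-0.012],4.1],
  [[0.001,0.156,0],[0,0,-0.012],4.1],
  [[0.001,0.156,0],[0,0,-0.012],4.1],
  [[0.001,0.156,0],[0,0,-0.012],4.1],
  [[0.001,0.156,0],[0,0,-0.012],4.1],
])

```text
clock: 10.9
position: [0.5553, -0.1603, 0.2941]
tool_rot: [-3.129, 0.0, 1.161]
force: [-40.8, 25.9, 36.5]
grip_width: 0.0411
finger_force: 24.2
```

>>> arm_command([
  [[0.001,-0.2,0],[0,0,0.015],4.1],
  [[0.001,-0.2,0],[0,0,0.015],4.1],
  [[0.001,-0.15,0],[0,0,0.012],4.1],
  [[0,0,0],[0,0,0],4.1],
  [[0,0,0],[0,0,0],4.1],
])

```text
clock: 11.4
position: [0.5525, -0.1597, 0.2942]
tool_rot: [-3.138, 0.0, 1.118]
force: [-9.9, 6.4, 3.6]
grip_width: 0.041
finger_force: 4.9
```

```bash
python3 - <<'E'
from k import *
a,b=knob();s=bot.observe();print(s['clock'],s['position'],s['force'],s['moment'])
p=bot.grab_frame("wrist")
st,c=blob(p['frame'],(5,130,90),(18,255,255),(200,150,440,330));print(st,c)
im=np.hstack([cv2.resize(a['frame'][160:280,230:350],(390,390)),cv2.resize(b['frame'][100:220,280:400],(390,390))])
cv2.imwrite("pics/n1.png",im[:,:,::-1])
E
```

```text
[{'at': [283.8, 235.2], 'p': 0.61}] [{'at': [336.8, 149.8], 'p': 0.65}]
net [ 0.5513 -0.1607  0.1201]
11.6 [ 0.5525 -0.1597  0.2942] [-8.2504  5.4682  2.9322] [ 1.2707  1.6992 -0.0586]
[ 276  223   75   94 5570] [313.4521 270.97  ]
```

View pics/n1.png

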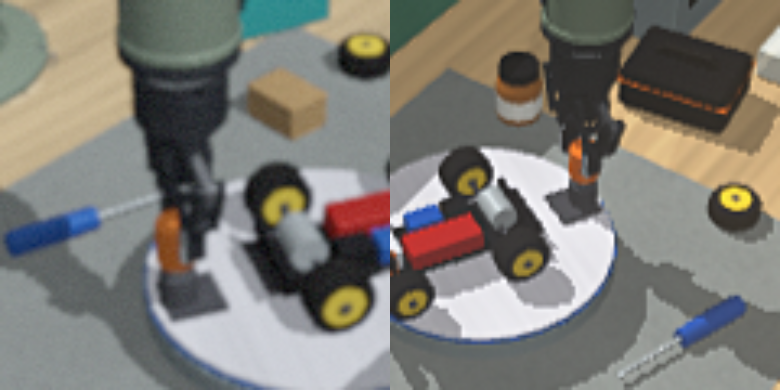

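The knob has dropped about 10 mm and the turntable is blocked. The crop shows the knob at about (170,240) left and (582,160) right, sitting low over its sleeve. I'll relieve the push, open, retract and verify.

>>> arm_command([
  [[0,-0.18,0],[0,0,0],4.4],
  [[0,0,0],[0,0,0],5.5],
  [[0,0,0],[0,0,0],7],
  [[0,0,0],[0,0,0],8.2],
  [[0,0,0],[0,0,0],8.2],
  [[0,0,0],[0,0,0],8.2],
  [[0,0,-1.5],[0,0,0],8.2],
  [[0,0,-2],[0,0,0],8.2],
  [[0,0,-3],[0,0,0],8.2],
  [[0,0,-3],[0,0,0],8.2],
  [[0,0,-3],[0,0,0],8.2],
  [[0,0,0],[0,0,0],8.2],
  [[0,0,0],[0,0,0],8.2],
])

```text
clock: 12.95
position: [0.5516, -0.1595, 0.4199]
tool_rot: [3.141, -0.0, 1.117]
force: [0.2, -0.2, -1.2]
grip_width: 0.082
finger_force: 0.0
```

```bash
python3 - <<'E'
from k import *
a,b=knob();s=bot.observe();print(s['clock'],s['position'],s['force'])
ka=blob(a['frame'],(5,130,90),(18,255,255),(268,215,300,260));kb=blob(b['frame'],(5,130,90),(18,255,255),(322,130,352,172))
print(ka,kb,'knob',tri((a,b),(ka[1],kb[1])))
na=bot.mark_of("nose",a);nb=bot.mark_of("nose",b);print(na,nb)
if na: print(onz(a,na[0]['at'],.082))
if nb: print(onz(b,nb[0]['at'],.082))
im=np.hstack([cv2.resize(a['frame'][180:300,230:350],(390,390)),cv2.resize(b['frame'][100:220,260:380],(390,390))])
cv2.imwrite("pics/n2.png",im[:,:,::-1])
E
```

```text
[{'at': [283.8, 233.8], 'p': 0.63}] [{'at': [336.5, 148.4], 'p': 0.5}]
net [ 0.5527 -0.1613  0.1259]
13.15 [ 0.5515 -0.1595  0.4187] [0.0491 0.2703 0.3704]
(array([278, 225,  12,  19, 196], dtype=int32), array([283.6735, 233.7143])) (array([335, 143,  10,  14, 119], dtype=int32), array([339.4202, 149.1429])) knob [ 0.5462 -0.1621  0.1241]
[{'at': [387.0, 224.1], 'p': 0.61}] [{'at': [261.0, 180.5], 'p': 0.93}]
[0.6977 0.1088 0.082 ]
[0.7071 0.0985 0.082 ]
```

View pics/n2.png

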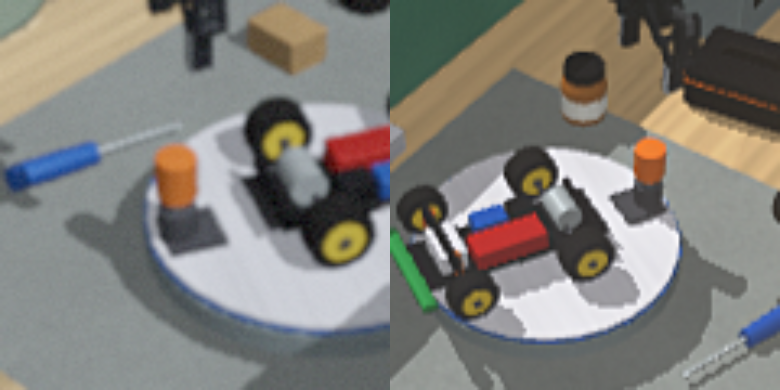

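The crop shows the knob (176,177 left; 650,160 right) standing free at the home height of about 0.124 m. The nose is on the charger side and the gripper is clear.

```bash
python3 -c "
from workcell import bot
print(bot.job_done())"
```

```text
the job is handed in; nothing more can be done
None
```

I turned the car about 1.2 rad so its nose faces the red charger, and the plunger dropped into the hidden notch there: it blocked the turntable, and the knob is back at home height (about 0.124 m). I handed the job in at about 13 s with the gripper clear; no verdict was returned.

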